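Refit the loose knob of a bedside radio

ROBOT

A 6-joint arm with a two-finger parallel gripper is mounted at the origin on the work surface. World frame = base frame: x ahead of the robot, y to its left, z up, the work surface at z = 0. Lengths are in m, angles in rad, forces in N, time in s.
With the tool pointing down it reaches from about 0.325 to 0.9 m from the base axis. Payload 6.1 kg.
Tool frame: the origin (TCP) lies midway between the tips of the shut fingers; the grasp point (between the pads) lies 19 mm behind it; z points along the fingers, y is the direction in which the jaws open and shut (so a half turn about z gives the same grasp; the last joint's range is limited). The gripper opens to 85 mm and grips with 20 to 120 N. Pads are 22 mm wide; open, the fingers measure 114 mm over their backs; the gripper's body (76 mm by 85 mm) begins 54 mm behind the grasp point. The pads swing forward as they close: fully open they stand 13 mm farther back than shut.
Start: joints at [1.007, 0.22, 1.526, -0, 1.395, -0.126], TCP at [0.265, 0.566, 0.231] pointing down, gripper open.
Joint ranges: [-2.98, 2.98], [-0.91, 2.08], [0.09, 2.57], [-1.24, 4.39], [0.2, 2.65], [-2.68, 2.68]. Speed limits (rad/s): [2.57, 2.57, 3.01, 3.14, 3.14, 3.14].

INTERFACE

Orientations are given as a rotation vector (axis times angle).
In Python, from plant import arm gives the robot as it stands.
- The arm moves only by the tool step_arm, never from a script. Its argument "targets" is text: rows parted by semicolons, each of 7 numbers parted by spaces: the opening, from -1 (shut) to 1 (fully open), so that 0 is half open, then the shift along the tool's x, y, z as a fraction of full scale, then the turn, a rotation vector about the tool's x, y, z as a fraction of full scale. In form: claw tx ty tz rx ry rz; .... A call has 1 to 12 rows; each row is the pose to reach, as a shift and turn from the pose commanded when the call began, along the tool's axes at that moment; what a row does not reach only later rows make up. Full scale, the value 1, is 0.25 m for a shift and pi/2 rad for a turn. A row lasts 1/12 s, in which the tool goes at most 41.7 mm and 7.16 degrees, less where a joint would pass 70% of its speed; a pose out of reach is approached as far as the arm can. A call with a number of a shift or a turn outside -1 to 1 is refused whole. A call with a gripper value outside its range is refused whole. The fingers move at their own pace and stop on an object; "grip_force" is the grip in N (left out, the last holds). Time passes only in rows, so rows that repeat a pose let the fingers close. It gives the time, the measured TCP pose, the force and the opening at its end, in the units of the state.
- arm.get_obs(): the state, without advancing time (a new reading comes with each control period).
- arm.camera(name): name is "scene" or "top" or "wrist"; returns a dict with "frame" (480x640x3 uint8, red, green, blue), "depth" (480x640 float32, m along the optical axis (not along the pixel's ray), 0 where there is no reading), "intrinsics" (3x3 intrinsics, pixels), "D" ([k1, k2, p1, p2, k3] as OpenCV has them; the pictures are not rectified), "view" (4x4, takes a point from world to camera coordinates); the wrist camera has in their place "hand_eye" (4x4, takes a point from camera to tool coordinates, whose origin is the TCP and whose axes are the flange's). Camera axes: x right, y down, z forward; pixel columns grow to the right and rows downward; lengths in m; the calibration is good to about 2 mm. A picture is of the moment at which its call begins: read the wrist's pose just before it.
- arm.sign_off(): hands the job in, once; it reports no verdict.
Trained networks look in a picture, given as the dict that the camera call returned (one of the last four; its "shot" number tells which), for a name from the list of things; names that differ only in an ending like _2 or _b are one class to them, and where a whole thing is asked for, a point or a joint stands for the part that bears it (a point fixed in the world has none). Each returns a list of dicts, best first, with "p" (0 to 1); they miss things now and then, are a little off and sometimes report something else, mostly with a low value. They report only what shows in the picture. A call takes as long as a camera call.
- arm.regions_of(name, picture): "mask" (480x640 bool, what is visible of it) and "extent" ([left, top, right, bottom] in pixels, round what is visible of it).
The state is a dict: "time": time; "qpos": joint angles; "dq": joint speeds; "joint_efforts": joint torques, N m; "ee_pos": TCP position; "tool_rot": TCP orientation; "ft_force": force on the tool from outside, world axes, zero at the start; "ft_torque": the same for the moment, N m; "opening": finger opening in m.
Only numpy, scipy, OpenCV 4.12 (cv2) and the standard library are available. Lean on these libraries where they do the work, as an engineer would, in place of code of your own. Each camera call takes 0.05 s, during which the arm holds its last target.

TASK

The radio's knob has come off and stands in the lilac battery tray: put it back on the radio's keyed shaft, pressing only lightly and turning it slowly until it slips over the key, and push it fully home before you turn the shaft with it. Then turn the seated knob until its white pointer points at the red mark on the radio, and let go. Be gentle with the shaft and leave the other things where they are.

Things in the scene. Friction and masses are not known exactly. Their poses are not given: they have to be found in the camera images.
- knob: Loose round black knob, about 45 g, standing upright in the big bay of the tray. 30 mm tall; grip it on the smooth rim, 43 mm in diameter, which is its upper 10 mm (the lower 20 mm are 40 mm in diameter). Origin: centre of the underside; z up; the white pointer line on top runs from the centre towards its own -x.
- pointer (a point): Outer end of the white pointer line on the knob's top, 20 mm from the knob's axis, 30 mm above its underside.
- keyway (a point): In the knob's underside, 12 mm from its axis, below the pointer: the middle of the keyway. The underside has a blind round bore 13.5 mm wide and 20 mm deep with this one keyway, 5.8 mm wide, also 20 mm deep, reaching 16 mm from the axis towards the knob's own -x.
- radio: Birch-coloured bedside radio, does not move: 120 mm deep (x), 190 mm wide (y), 65 mm high. Origin: centre of the underside; its front (display) faces its own -x. From its flat top rises an upright keyed shaft: grey collar, brass pilot, brass key. The shaft's axis lies at x = -12, y = +45 mm in the radio's frame.
- seat (a point): Point on the shaft's axis at the top of its collar (34 mm wide, top 3 mm above the radio's top, 68 mm above the table). The centre of the knob's underside is here when it is fully home. Axes as the radio's. The shaft is sprung: it yields down by up to 2 mm (1.5 N to start, 6.5 N when bottomed) and comes back up when let go.
- pilot (a point): Top of the brass pilot, on the shaft's axis, 19 mm above the collar: a round pin 12 mm in diameter, tapering to 7 mm over its last 3 mm. The knob slides about 9 mm down it, then rests on the key until the keyway is over the key, and then can go 10 mm further down.
- keylevel (a point): Point on the shaft's axis at the height of the key's top, 10 mm above the collar. The single brass key, 4 mm wide, reaches 15 mm from the axis. Its direction is not measured: seen from above it starts 0.45 to 1.6 rad anticlockwise of the red mark. The shaft turns stiffly (0.08 N m) and stays where left; pressing with over about 5 N can drag it round.
- mark (a point): Red dot on the radio's top, 31 mm from the shaft's axis towards the radio's front (its own -x). Pointer at the mark means that the knob's yaw equals the radio's yaw. The shaft can turn 1.9 rad anticlockwise and 0.6 rad clockwise of it.
- tray: Lilac battery tray, does not move: 140 mm (x) by 180 mm (y), floor 3 mm thick, walls 8 mm high and 3 mm thick, a divider of that height at its y = +52 mm. The knob stands in the larger bay (-y), two battery cells 14 mm thick and 49 mm long lie in the smaller one. Origin: centre of the underside.
- paperweight: Green glass paperweight, 72 mm wide, 50 mm high, loose: leave alone. Origin: centre of the underside.
- torch: Aluminium pen torch, 130 mm long, 16 mm thick, lying loose: leave alone. Origin: underside, mid-length.
- phone: Black phone, 72 by 150 by 8 mm, lying loose: leave alone. Origin: centre of the underside.
- glass: Empty drinking glass, 68 mm wide, 75 mm high, loose: leave alone. Origin: centre of the underside.
- cell0: Green battery cell in the small bay of the tray: leave alone.
- cell1: Blue battery cell in the small bay of the tray: leave alone.

How it is judged:
On the way:
1. the knob is fully home on the shaft (underside within 3 mm of the seat, on the axis within 3 mm), before it has been turned to within 0.2 rad of the mark (z of knob in the frame of seat below 0.003 m and horizontal distance between knob and seat below 0.003 m and angle between knob's own z axis and vertical below 0.12 rad and angle between the x axis of knob and the x axis of radio, either way round above 0.2 rad), for 0.2 s.
At the end, for the whole second after the job is handed in: The knob is released and at rest, upright, fully home on the shaft (underside within 3 mm of the seat in height and on the axis within 3 mm), its pointer within 0.15 rad of the red mark (z of knob in the frame of seat between -0.004 and 0.003 m and horizontal distance between knob and seat below 0.003 m and angle between knob's own z axis and vertical below 0.1 rad and angle between the x axis of knob and the x axis of radio, either way round below 0.15 rad and x of pointer in the frame of seat below 0 m and linear speed of knob below 0.01 m/s); the robot touches nothing.
It fails at once if the knob is pressed against the radio or its shaft with more than 20 N (contact force between knob and radio above 20 N).
It fails at once if the fingers press on the radio or its shaft with more than 15 N (contact force between the fingers and radio above 15 N).
It fails at once if a bystander (paperweight, torch, phone, glass or battery cell) is shifted by more than 30 mm (distance of any of paperweight, torch, phone, glass, cell0, cell1 from where it was at the start of the episode above 0.03 m).
It also fails if it takes over 62 s, if anything falls off the work surface, if the arm or the gripper's body presses on something with over 40 N, if the wrist force passes 120 N, or if a joint passes its speed limit or range.

## Working session

There is one attempt and no reset: what is moved stays moved. The work goes in short steps, Python scripts to look and compute and a tool call to move; the robot and the scene stay as the last step left them, time stands still between calls to the robot, and variables do not carry over. Pictures are saved under pics/ and viewed, and the job is handed in when it is done.

Besides the shell and the picture viewer there is one more tool, called by a JSON object that holds its "op" and its "data", one argument or row to a line. step_arm: Moves the arm, as the interface text tells. Shift numbers are shares of 0.25 m and turn numbers shares of pi/2 rad, none past 1 either way. Its arguments: {"type":"object","properties":{"targets":{"type":"string"},"grip_force":{"type":"number"}},"required":["targets"]}

```bash
ls; mkdir -p pics; cat > h.py <<'E'
import numpy as np, cv2, pickle
from scipy.spatial.transform import Rotation as R
from plant import arm
def snap(n,fn):
    o=arm.get_obs(); c=arm.camera(n); c=dict(c); c['obs']=o
    cv2.imwrite('pics/'+fn+'.png',c['frame'][:,:,::-1]); pickle.dump(c,open('pics/'+fn+'.pkl','wb')); return c
def T_wc(c): # camera->world
    if 'view' in c: return np.linalg.inv(c['view'])
    T=np.eye(4);T[:3,:3]=R.from_rotvec(c['obs']['tool_rot']).as_matrix();T[:3,3]=c['obs']['ee_pos']
    return T@c['hand_eye']
def pts(c,uv,depth=None,z=None):
    uv=np.asarray(uv,float).reshape(-1,1,2)
    n=cv2.undistortPoints(uv,c['intrinsics'],np.array(c['D'])).reshape(-1,2)
    r=np.c_[n,np.ones(len(n))];T=T_wc(c)
    if z is not None:
        d=r@T[:3,:3].T; s=(z-T[2,3])/d[:,2]; return T[:3,3]+d*s[:,None]
    return (r*np.asarray(depth).reshape(-1,1))@T[:3,:3].T+T[:3,3]
def proj(c,P):
    T=np.linalg.inv(T_wc(c)); P=np.atleast_2d(P).astype(float)
    return cv2.projectPoints(P,cv2.Rodrigues(T[:3,:3])[0],T[:3,3],c['intrinsics'],np.array(c['D']))[0].reshape(-1,2)
E
python3 - <<'E'
from h import *
o=arm.get_obs();print(o)
for n in ['scene','top','wrist']:
    c=snap(n,n+'0'); print(n,c.keys(),T_wc(c).round(3).tolist())
E
```

```text
pics
{'time': 0.0, 'qpos': array([ 1.00688727e+00,  2.21207670e-01,  1.52760529e+00, -5.45289547e-06,
        1.39469044e+00, -1.26085677e-01]), 'dq': array([ 0.00237791,  0.0010465 ,  0.00219029, -0.003039  , -0.00146638,
       -0.00015485]), 'joint_efforts': array([ 4.74258286e-04, -4.96902180e+01, -3.89394200e+01, -4.07528398e-05,
        1.11160267e-02,  1.21568530e-05]), 'ee_pos': array([0.26465591, 0.56554043, 0.23021375]), 'tool_rot': array([-6.82110569e-01, -3.06598981e+00,  2.82681143e-03]), 'ft_force': array([0.1932641, 0.2075542, 0.8758163]), 'ft_torque': array([ 0.03944879, -0.05903615,  0.05916819]), 'opening': 0.08553572808705354}
scene dict_keys(['frame', 'depth', 'intrinsics', 'D', 'view', 'shot', 'obs']) [[-0.805, 0.486, -0.342, 1.106], [0.594, 0.652, -0.471, 0.611], [-0.006, -0.582, -0.813, 1.143], [0.0, 0.0, 0.0, 1.0]]
top dict_keys(['frame', 'depth', 'intrinsics', 'D', 'view', 'shot', 'obs']) [[0.002, -0.988, 0.156, 0.501], [-1.0, 0.0, 0.017, -0.01], [-0.017, -0.156, -0.988, 1.059], [0.0, 0.0, 0.0, 1.0]]
wrist dict_keys(['frame', 'depth', 'intrinsics', 'D', 'hand_eye', 'shot', 'obs']) [[0.424, 0.872, 0.245, 0.202], [0.906, -0.408, -0.116, 0.594], [-0.001, 0.271, -0.963, 0.372], [0.0, 0.0, 0.0, 1.0]]
```

View pics/scene0.png

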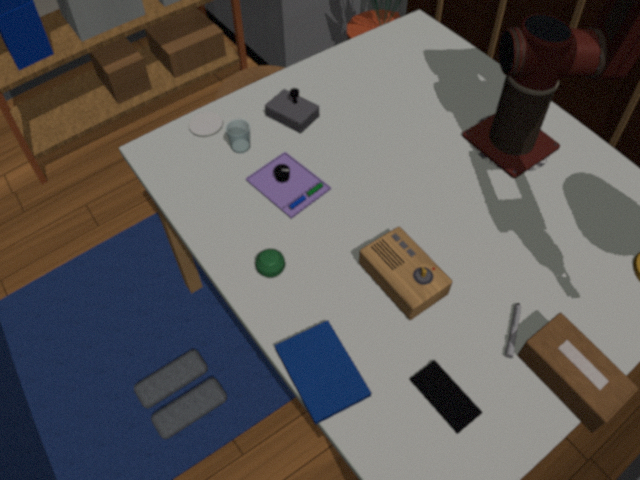

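View pics/top0.png

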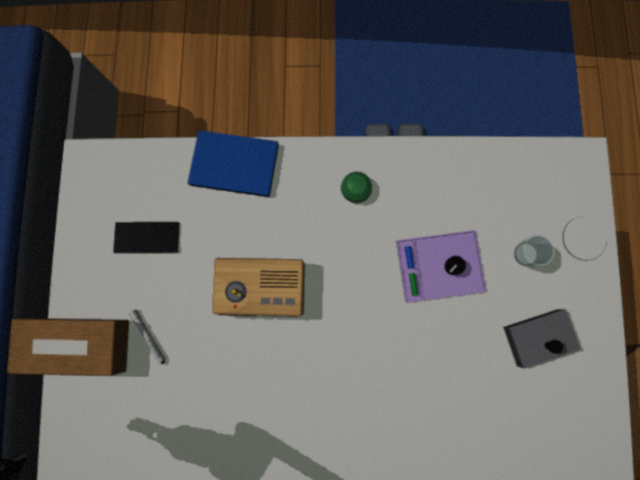

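View pics/wrist0.png

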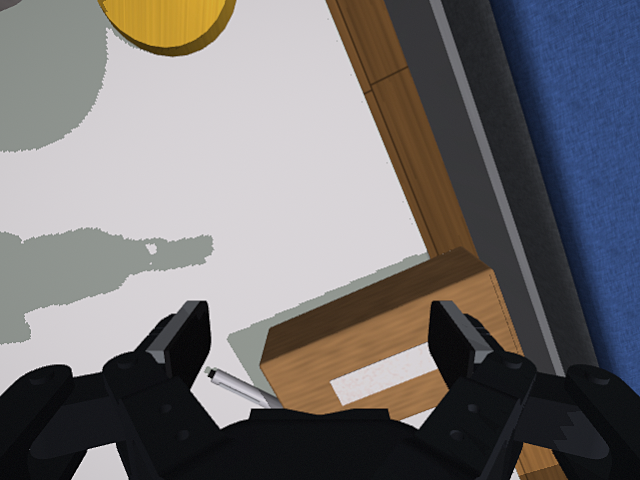

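```bash
python3 - <<'E'
from h import *
for v in ['top','scene']:
  c=snap(v,v+'1')
  for n in ['knob','radio','tray','paperweight','glass','phone','torch']:
    for r in arm.regions_of(n,c)[:2]:
        m=r['mask'];ys,xs=np.nonzero(m&(c['depth']>0))
        P=pts(c,np.c_[xs,ys],c['depth'][ys,xs])
        zt=np.percentile(P[:,2],97); Q=P[P[:,2]>zt-0.006]
        print(v,n,round(r['p'],2),r['extent'],m.sum(),'med',np.median(P,0).round(3),'top',Q.mean(0).round(4),zt.round(3),P.min(0).round(3),P.max(0).round(3))
E
```

```text
top knob 0.77 [442.4, 256.8, 468.3, 277.5] 357 med [ 0.598 -0.267  0.032] top [ 0.5981 -0.2672  0.0331] 0.037 [ 0.577 -0.298 -0.001] [ 0.621 -0.246  0.038]
top radio 0.76 [214.0, 258.1, 305.4, 318.2] 5248 med [0.548 0.156 0.065] top [0.549  0.1573 0.0656] 0.069 [ 0.488  0.061 -0.005] [0.62  0.254 0.089]
top tray 0.91 [393.3, 228.0, 485.9, 309.5] 4796 med [ 0.599 -0.238  0.003] top [ 0.6002 -0.2364  0.0062] 0.01 [ 0.515 -0.342 -0.006] [ 0.681 -0.138  0.037]
top tray 0.25 [211.6, 255.7, 305.0, 317.2] 5150 med [0.549 0.156 0.065] top [0.5489 0.1571 0.0656] 0.069 [0.488 0.061 0.012] [0.611 0.254 0.089]
top paperweight 0.98 [339.3, 172.1, 375.1, 201.9] 781 med [ 0.77  -0.052  0.041] top [ 0.776  -0.0538  0.0465] 0.049 [ 0.741 -0.089 -0.001] [ 0.808 -0.019  0.052]
top glass 0.76 [514.7, 235.7, 555.7, 264.8] 979 med [ 0.627 -0.446  0.044] top [ 0.6256 -0.4317  0.0741] 0.076 [ 0.593 -0.466 -0.001] [ 0.657 -0.399  0.079]
top glass 0.42 [110.4, 221.3, 179.4, 255.4] 2088 med [0.664 0.427 0.008] top [0.6637 0.4267 0.0081] 0.011 [ 0.625  0.352 -0.004] [0.703 0.51  0.014]
top phone 0.68 [109.7, 22
[... 966 characters left out ...]
[0.6661 0.4276 0.0086] 0.012 [ 0.624  0.348 -0.003] [0.703 0.501 0.015]
scene paperweight 0.8 [253.3, 252.6, 283.8, 279.9] 724 med [ 0.783 -0.043  0.039] top [ 0.7776 -0.0524  0.048 ] 0.051 [ 0.743 -0.089 -0.001] [ 0.813 -0.018  0.055]
scene paperweight 0.6 [361.6, 224.8, 452.7, 319.3] 4884 med [0.564 0.169 0.065] top [0.5522 0.1585 0.0666] 0.07 [ 0.457  0.028 -0.004] [0.613 0.254 0.091]
scene glass 0.82 [225.7, 121.0, 252.8, 156.2] 696 med [ 0.628 -0.424  0.052] top [ 0.6292 -0.4325  0.0744] 0.077 [ 0.593 -0.515 -0.004] [ 0.661 -0.399  0.081]
scene phone 0.62 [410.9, 356.7, 482.5, 435.4] 2370 med [0.665 0.428 0.008] top [0.6656 0.4278 0.0087] 0.012 [ 0.623  0.352 -0.003] [0.702 0.501 0.015]
```

```bash
cat >> h.py <<'E'
def tool(o=None):
    o=o or arm.get_obs(); return np.array(o['ee_pos']),R.from_rotvec(o['tool_rot'])
def yawof(r): m=r.as_matrix(); return np.arctan2(m[1,0],m[0,0])  # world heading of tool x
def down(yaw): # tool z down, tool x heading yaw
    x=np.array([np.cos(yaw),np.sin(yaw),0]);z=np.array([0,0,-1.]);return R.from_matrix(np.c_[x,np.cross(z,x),z])
def plan(pos,yaw,base=None):
    p,r=base or tool(); d=r.inv().apply(np.array(pos)-p)/0.25
    t=(r.inv()*down(yaw)).as_rotvec()/(np.pi/2)
    print('shift',d.round(4),'turn',t.round(4),'rows lin',np.linalg.norm(d)*.25/.0417,'rot',np.linalg.norm(t)*90/7.16)
E
python3 - <<'E'
from h import *
o=arm.get_obs();p,r=tool(o);print(yawof(r),r.as_matrix().round(3),o['qpos'])
import pickle
c=pickle.load(open('pics/wrist0.pkl','rb'));print(c['hand_eye'].round(4),c['intrinsics'],c['D'])
c=pickle.load(open('pics/top0.pkl','rb'))
im=c['frame'][:,:,::-1]
a=cv2.resize(im[250:325,205:310],None,fx=7,fy=7,interpolation=cv2.INTER_CUBIC);cv2.imwrite('pics/ra.png',a)
b=cv2.resize(im[225:310,390:490],None,fx=7,fy=7,interpolation=cv2.INTER_CUBIC);cv2.imwrite('pics/kn.png',b)
E
```

```text
2.703801120354194 [[-0.906  0.424 -0.   ]
 [ 0.424  0.906  0.   ]
 [ 0.     0.    -1.   ]] [ 1.00689286e+00  2.20337075e-01  1.52649879e+00  5.05603060e-05
  1.39470140e+00 -1.26120790e-01]
[[ 2.000e-04 -9.625e-01 -2.711e-01  6.900e-02]
 [ 1.000e+00  1.000e-04  4.000e-04 -8.000e-04]
 [-3.000e-04 -2.711e-01  9.625e-01 -1.420e-01]
 [ 0.000e+00  0.000e+00  0.000e+00  1.000e+00]] [[367.64743763   0.         319.04614921]
 [  0.         367.64743763 241.90217932]
 [  0.           0.           1.        ]] [-0.00216334  0.          0.          0.          0.        ]
```

View pics/ra.png

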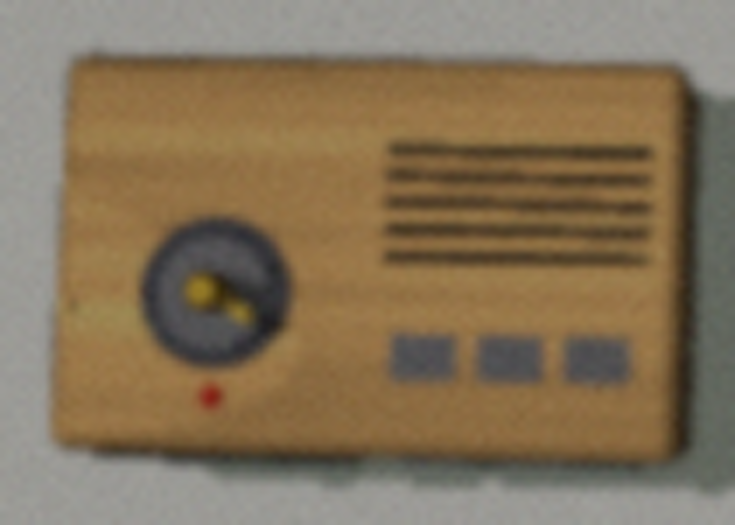

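View pics/kn.png

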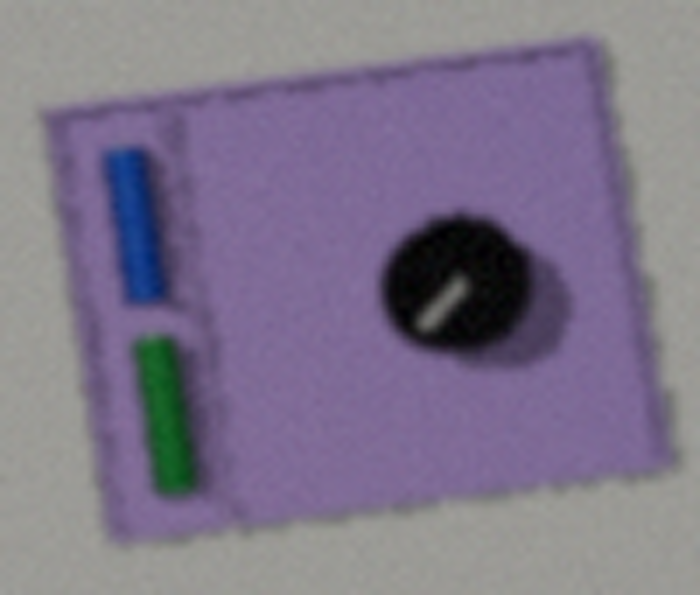

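```bash
python3 - <<'E'
from h import *
c=pickle.load(open('pics/top0.pkl','rb'))
print(pts(c,[[205+216/7,250+293/7]],z=.068),pts(c,[[205+210/7,250+397/7]],z=.065),pts(c,[[205+203/7,250+290/7]],z=.087),pts(c,[[205+245/7,250+315/7]],z=.078))
s=pts(c,[[205+216/7,250+293/7]],z=.068)[0]
k=pts(c,[[390+466/7,225+283/7],[390+422/7,225+327/7]],z=.033);print(k)
y=1.6
plan([s[0]-.03*np.cos(y),s[1]-.03*np.sin(y),.25],y)
E
```

```text
[[0.53814767 0.20184096 0.068     ]] [[0.5073647  0.20335205 0.065     ]] [[0.53829054 0.20164703 0.087     ]] [[0.53134007 0.19087458 0.078     ]]
[[ 0.59708739 -0.26912297  0.033     ]
 [ 0.5834532  -0.25495063  0.033     ]]
shift [-1.6613 -0.9634 -0.0748] turn [ 0.     -0.      0.7027] rows lin 11.52222050531934 rot 8.8328415744066
```

{"op": "step_arm", "data": {
  "targets": "1 -0.16 -0.09 -0.01 0 0 0.07; 1 -0.32 -0.18 -0.02 0 0 0.14; 1 -0.48 -0.27 -0.03 0 0 0.21; 1 -0.64 -0.36 -0.04 0 0 0.28; 1 -0.8 -0.46 -0.05 0 0 0.35; 1 -0.96 -0.55 -0.06 0 0 0.42"
}}

```text
time: 1.45
ee_pos: [0.4092, 0.3602, 0.2451]
tool_rot: [1.645, 2.676, 0.001]
ft_force: [0.5, -0.2, 0.4]
opening: 0.0854
```

```bash
python3 - <<'E'
from h import *
y=1.6;plan([.538-.03*np.cos(y),.202-.03*np.sin(y),.25],y)
E
```

```text
shift [-0.9059  0.1229 -0.0195] turn [ 3.000e-04 -1.000e-04  2.795e-01] rows lin 5.481891050457155 rot 3.5137739530185725
```

{"op": "step_arm", "data": {
  "targets": "1 -0.16 0.02 -0.01 0 0 0.07; 1 -0.32 0.04 -0.02 0 0 0.14; 1 -0.48 0.06 -0.02 0 0 0.21; 1 -0.64 0.08 -0.02 0 0 0.28; 1 -0.8 0.1 -0.02 0 0 0.28; 1 -0.89 0.12 -0.02 0 0 0.28; 1 -0.89 0.12 -0.02 0 0 0.28; 1 -0.89 0.12 -0.02 0 0 0.28"
}}

```text
time: 2.12
ee_pos: [0.5372, 0.1764, 0.2497]
tool_rot: [-2.187, -2.255, 0.0]
ft_force: [0.6, -0.2, 0.6]
opening: 0.0851
```

```bash
python3 - <<'E'
from h import *
c=snap('wrist','w1');print(c['obs']['ee_pos'],yawof(tool(c['obs'])[1]),c['obs']['dq'].round(3),c['obs']['ft_force'],c['obs']['qpos'])
E
```

```text
[0.53721905 0.17640052 0.24971575] 1.6013390246602301 [ 0.047 -0.012  0.013  0.01   0.005  0.009] [ 0.62185826 -0.21745504  0.59760091] [1.77607662e-01 6.68232516e-02 1.66242625e+00 3.40309445e-04
 1.41270457e+00 1.47011270e-01]
```

View pics/w1.png

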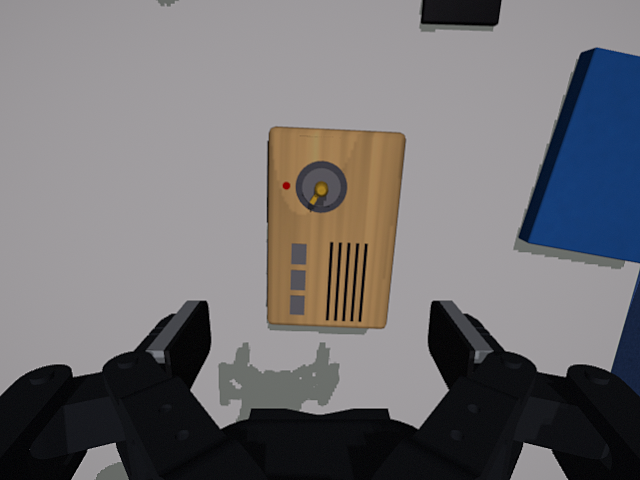

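```bash
python3 - <<'E'
from h import *
c=snap('wrist','w2');print(c['obs']['ee_pos'],c['obs']['dq'].round(3))
im=c['frame'][:,:,::-1]
f=im.astype(int)
red=(f[:,:,2]>120)&(f[:,:,1]<50)&(f[:,:,0]<60);red[:,:250]=0;red[:,420:]=0;ys,xs=np.nonzero(red);print('red',xs.mean(),ys.mean(),len(xs))
m=pts(c,[[xs.mean(),ys.mean()]],z=.065)[0];print('mark',m)
g=(abs(f[:,:,2]-f[:,:,0])<35)&(f.max(2)<125);g[:155]=0;g[220:]=0;g[:,:290]=0;g[:,355:]=0
# collar outer ring
n,l,st,ce=cv2.connectedComponentsWithStats(g.astype(np.uint8));
i=1+np.argmax(st[1:,4]);cn=max(cv2.findContours((l==i).astype(np.uint8),0,1)[0],key=cv2.contourArea)
e=cv2.fitEllipse(cv2.convexHull(cn));print(e)
s=pts(c,[e[0]],z=.068)[0];print('seat from collar',s,'d mark',s-m, np.hypot(*(s-m)[:2]))
print('radius', np.linalg.norm((pts(c,[[e[0][0]+e[1][0]/2,e[0][1]]],z=.068)[0]-s)))
a=cv2.resize(im[140:240,250:390],None,fx=5,fy=5,interpolation=cv2.INTER_CUBIC);cv2.imwrite('pics/w2z.png',a)
print('z at shaft', c['depth'][182:196,314:328:2].round(3)[::3])
for yy in (.0,.3,.6,.9,1.2,1.5): pass
E
```

```text
[0.53657718 0.17741793 0.24968243] [ 0.032 -0.009  0.009  0.001  0.001  0.   ]
red 286.925 186.8 40
mark [0.50655808 0.20337398 0.065     ]
((321.86065673828125, 187.8688201904297), (51.06175231933594, 51.180233001708984), 28.142629623413086)
seat from collar [0.5374922 0.2038234 0.068    ] d mark [0.03093412 0.00044941 0.003     ] 0.030937385278071966
radius 0.02242373946012293
z at shaft [[0.322 0.321 0.323 0.322 0.32  0.323 0.323]
 [0.324 0.323 0.311 0.306 0.306 0.306 0.306]
 [0.324 0.312 0.307 0.304 0.305 0.305 0.305]
 [0.324 0.307 0.304 0.306 0.304 0.307 0.304]
 [0.326 0.323 0.308 0.308 0.306 0.308 0.306]]
```

View pics/w2z.png

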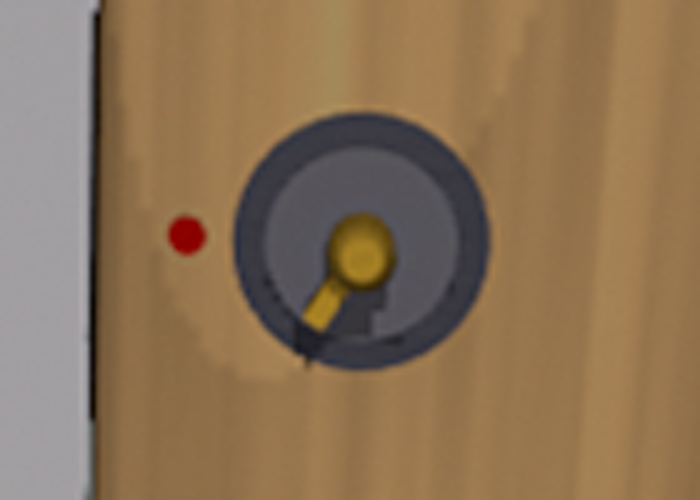

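```bash
cat > m.py <<'E'
from h import *
def z2p(X,Y,x0=250,y0=140,f=5): return [x0+(X+.5)/f-.5,y0+(Y+.5)/f-.5]
E
python3 - <<'E'
from m import *
c=pickle.load(open('pics/w2.pkl','rb'))
s=pts(c,[z2p(361,243)],z=.068)[0]
rim=pts(c,[z2p(361,147),z2p(361,338),z2p(264,243),z2p(459,243)],z=.068);print('collar',s,rim.mean(0),np.linalg.norm(rim-s,axis=1))
out=pts(c,[z2p(361,243)],z=.065)[0];print('ring',out)
p=pts(c,[z2p(362,256)],z=.087)[0];print('pilot',p)
k=pts(c,[z2p(316,321)],z=.078)[0];print('key tip',k,np.linalg.norm((k-s)[:2]))
m=pts(c,[z2p(187,236)],z=.065)[0];print('mark',m)
f=lambda v:np.arctan2(v[1],v[0])
for q in (s,p): print('mark ang',f(m-q),'key ang',f(k-q),'diff',(f(k-q)-f(m-q)+np.pi)%(2*np.pi)-np.pi)
im=c['frame']
# radio edges
z=.065
d=c['depth'];ys,xs=np.mgrid[100:335,250:420];P=pts(c,np.c_[xs.ravel(),ys.ravel()],d[ys,xs].ravel())
T=P[(abs(P[:,2]-.0655)<.006)];rect=cv2.minAreaRect(T[:,:2].astype(np.float32)*1000);print(rect,np.median(T[:,2]))
E
```

```text
collar [0.53744895 0.20353154 0.068     ] [0.53749488 0.20345985 0.068     ] [0.01659998 0.01689318 0.01704536 0.01721908]
ring [0.53748055 0.20314271 0.065     ]
pilot [0.53748851 0.20385101 0.087     ]
key tip [0.53005785 0.19117491 0.078     ] 0.014398431703771877
mark [0.5066245  0.20337615 0.065     ]
mark ang -3.1365512652445178 key ang -2.1098530091794703 diff 1.026698256065048
mark ang -3.1262083102169465 key ang -2.1010029677531468 diff 1.0252053424637992
((549.2479858398438, 158.46566772460938), (188.81727600097656, 119.32182312011719), 89.06501770019531) 0.06425851428957541
```

```bash
python3 - <<'E'
from h import *
y=.6;plan([.597-.03*np.cos(y),-.269-.03*np.sin(y),.2],y)
E
```

```text
shift [-1.86    0.0815  0.1981] turn [-4.000e-04 -1.000e-04  6.395e-01] rows lin 11.225001409534983 rot 8.037815930357883
```

{"op": "step_arm", "data": {
  "targets": "1 -0.16 0.01 0.02 0 0 0.07; 1 -0.32 0.01 0.03 0 0 0.14; 1 -0.48 0.02 0.05 0 0 0.21; 1 -0.64 0.03 0.07 0 0 0.28; 1 -0.8 0.04 0.09 0 0 0.35; 1 -0.96 0.04 0.1 0 0 0.42"
}}

```text
time: 2.72
ee_pos: [0.5544, -0.0618, 0.2245]
tool_rot: [-2.799, -1.425, -0.0]
ft_force: [0.5, 0.2, 0.2]
opening: 0.0856
```

```bash
python3 - <<'E'
from h import *
y=.6;plan([.597-.03*np.cos(y),-.269-.03*np.sin(y),.2],y)
E
```

```text
shift [-0.6831  0.585   0.0976] turn [-2.000e-04 -2.000e-04  2.177e-01] rows lin 5.423319087861781 rot 2.736646548320644
```

{"op": "step_arm", "data": {
  "targets": "1 -0.13 0.11 0.02 0 0 0.07; 1 -0.26 0.22 0.04 0 0 0.14; 1 -0.39 0.33 0.06 0 0 0.21; 1 -0.52 0.44 0.08 0 0 0.21; 1 -0.64 0.55 0.1 0 0 0.21; 1 -0.67 0.57 0.1 0 0 0.21; 1 -0.67 0.57 0.1 0 0 0.21; 1 -0.67 0.57 0.1 0 0 0.21; 1 -0.67 0.57 0.1 0 0 0.21"
}}

```text
time: 3.47
ee_pos: [0.5724, -0.279, 0.2]
tool_rot: [-2.993, -0.953, -0.0]
ft_force: [0.4, 0.3, 1.0]
opening: 0.0858
```

```bash
python3 - <<'E'
from h import *
c=snap('wrist','k1');print(c['obs']['ee_pos'],yawof(tool(c['obs'])[1]),c['obs']['dq'].round(3))
for r in arm.regions_of('knob',c)[:2]: print(r['p'],r['extent'])
E
```

```text
[ 0.57238852 -0.27898993  0.19996228] 0.6165549227395452 [ 0.01  -0.009  0.002 -0.002 -0.002 -0.005]
0.88 [299.7, 163.8, 353.1, 213.3]
0.34 [198.7, 132.5, 234.2, 193.9]
```

View pics/k1.png

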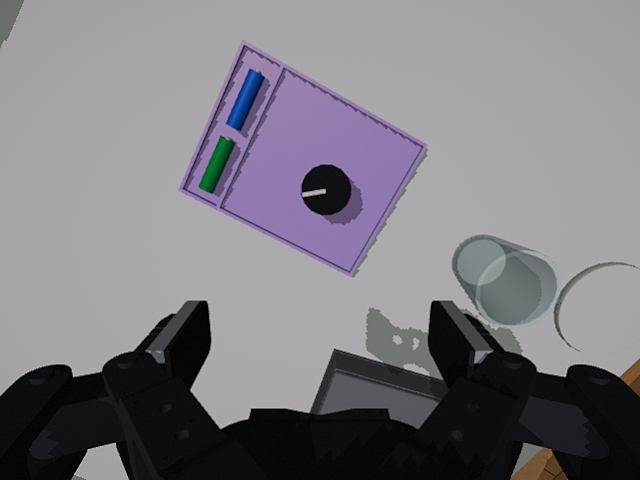

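```bash
python3 - <<'E'
from h import *
c=pickle.load(open('pics/k1.pkl','rb'));im=c['frame'][:,:,::-1]
f=im.astype(int)[150:230,280:370]
blk=(f.max(2)<45).astype(np.uint8)
blk=cv2.morphologyEx(blk,cv2.MORPH_CLOSE,np.ones((7,7)))
cn=max(cv2.findContours(blk,0,1)[0],key=cv2.contourArea);h=cv2.convexHull(cn)
(cx,cy),rr=cv2.minEnclosingCircle(h);print(cx+280,cy+150,rr,cv2.fitEllipse(cn))
w=(f.min(2)>140);yy,xx=np.mgrid[150:230,280:370];w&=np.hypot(xx-cx-280,yy-cy-150)<rr-1
ys,xs=np.nonzero(w);ys+=150;xs+=280
P=pts(c,np.c_[xs,ys],z=.033);print('white n',len(P))
ce=pts(c,[[cx+280,cy+150]],z=.033)[0];print('centre',ce,'rad',rr*(c['depth'][185,330])/367, c['depth'][180:200:6,330:345:5])
q=P[:,:2]-P[:,:2].mean(0);v=np.linalg.svd(q)[2][0]
d=P[:,:2].mean(0)-ce[:2]; v*=np.sign(v@d);print('heading line',np.arctan2(v[1],v[0]),'from centre',np.arctan2(d[1],d[0]),'ends',(q@v).min(),(q@v).max(), 'line start', P[:,:2].mean(0)+v*(q@v).min())
a=cv2.resize(im[150:230,280:370],None,fx=7,fy=7,interpolation=cv2.INTER_CUBIC);cv2.imwrite('pics/k1z.png',a)
E
```

```text
325.82746505737305 189.46479034423828 25.005720138549805 ((45.84872055053711, 39.48452377319336), (48.02370834350586, 49.11635971069336), 173.44102478027344)
white n 85
centre [ 0.59743374 -0.26820481  0.033     ] rad 0.021031098 [[0.30764934 0.30748767 0.30767256]
 [0.3091562  0.30912483 0.3090645 ]
 [0.31032005 0.30950508 0.30980116]
 [0.31208888 0.31001925 0.31119695]]
heading line 2.364766141195352 from centre 2.407545532652795 ends -0.009731722865266449 0.009407064807008748 line start [ 0.59657619 -0.26799165]
```

View pics/k1z.png

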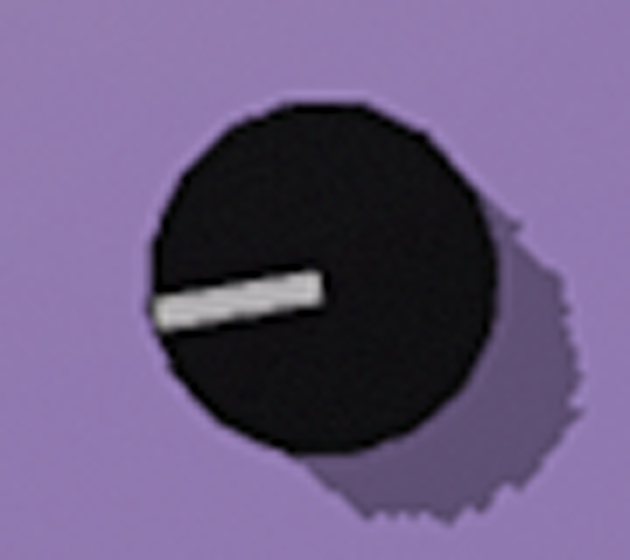

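```bash
python3 - <<'E'
from h import *
plan([.597,-.268,.06],.6165);plan([.597,-.268,.008],.6165)
E
```

```text
shift [0.105  0.0208 0.5611] turn [ 0.     -0.0003  0.0005] rows lin 3.424760867246198 rot 0.006775510099061497
shift [0.1049 0.0208 0.7691] turn [ 0.     -0.0003  0.0005] rows lin 4.6554509994651925 rot 0.006775510099061497
```

{"op": "step_arm", "data": {
  "targets": "1 0.05 0.01 0.14 0 0 0; 1 0.08 0.02 0.28 0 0 0; 1 0.105 0.021 0.42 0 0 0; 1 0.105 0.021 0.53 0 0 0; 1 0.105 0.021 0.58 0 0 0; 1 0.105 0.021 0.58 0 0 0; 1 0.105 0.021 0.58 0 0 0; 1 0.105 0.021 0.58 0 0 0"
}}

```text
time: 4.23
ee_pos: [0.5981, -0.271, 0.0576]
tool_rot: [2.991, 0.95, 0.004]
ft_force: [0.9, -0.2, 0.0]
opening: 0.0853
```

```bash
python3 - <<'E'
from h import *
plan([.597,-.268,.008],.6165)
E
```

```text
shift [ 0.0028 -0.013   0.1985] turn [ 0.0023 -0.001  -0.0009] rows lin 1.1925748604957382 rot 0.03398699992680158
```

{"op": "step_arm", "data": {
  "targets": "1 0.003 -0.013 0.07 0 0 0; 1 0.003 -0.013 0.13 0 0 0; 1 0.003 -0.013 0.18 0 0 0; 1 0.003 -0.013 0.2 0 0 0; 1 0.003 -0.013 0.2 0 0 0; 1 0.003 -0.013 0.2 0 0 0"
}}

```text
time: 4.73
ee_pos: [0.5951, -0.2674, 0.0047]
tool_rot: [-2.994, -0.95, 0.001]
ft_force: [-0.2, 0.6, 1.0]
opening: 0.0859
```

```bash
python3 - <<'E'
from h import *
c=snap('wrist','k2');plan([.597,-.268,.008],.6165);print(c['obs'])
E
```

```text
shift [ 0.0039  0.0045 -0.0108] turn [ 0.0004 -0.0001 -0.0012] rows lin 0.0738706074962815 rot 0.016426320733126127
{'time': 4.7333, 'qpos': array([-5.43085008e-01,  5.25649093e-01,  1.58974680e+00,  8.57281372e-07,
        1.02678084e+00,  4.13252696e-01]), 'dq': array([ 0.00078822, -0.01346138, -0.01110722,  0.00161858, -0.00033522,
        0.00048151]), 'joint_efforts': array([ 2.00782047e-02, -5.61587262e+01, -3.17492223e+01, -7.92126466e-04,
        1.95144169e-02, -4.39259229e-04]), 'ee_pos': array([ 0.59508851, -0.26740381,  0.00466384]), 'tool_rot': array([-2.99406932e+00, -9.49943267e-01,  6.04345221e-04]), 'ft_force': array([-0.20831135,  0.61152605,  0.95867049]), 'ft_torque': array([-0.0073645 ,  0.01222633,  0.00260284]), 'opening': 0.08586785759382161}
```

View pics/k2.png

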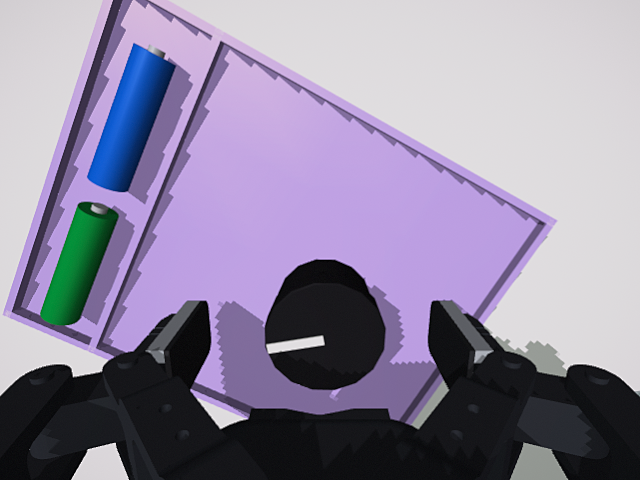

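{"op": "step_arm", "data": {
  "targets": "1 0.006 0.003 -0.012 0 0 0; 0.3 0.006 0.003 -0.012 0 0 0; -0.2 0.006 0.003 -0.012 0 0 0; -0.2 0.006 0.003 -0.012 0 0 0; -0.4 0.006 0.003 -0.012 0 0 0; -0.4 0.006 0.003 -0.012 0 0 0; -1 0.006 0.003 -0.012 0 0 0; -1 0.006 0.003 -0.012 0 0 0; -1 0.006 0.003 -0.012 0 0 0",
  "grip_force": 40
}}

```text
time: 5.53
ee_pos: [0.5973, -0.2672, 0.0085]
tool_rot: [2.994, 0.95, 0.001]
ft_force: [-1.7, 0.4, 4.8]
opening: 0.0412
```

```bash
python3 - <<'E'
from h import *
c=snap('wrist','k3');o=c['obs'];print(o['ee_pos'],o['opening'],o['ft_force'],yawof(tool(o)[1]))
E
```

```text
[ 0.59725916 -0.26721561  0.00852062] 0.04119638830177045 [-1.69362737  0.37254439  4.835118  ] 0.6146964923890937
```

View pics/k3.png

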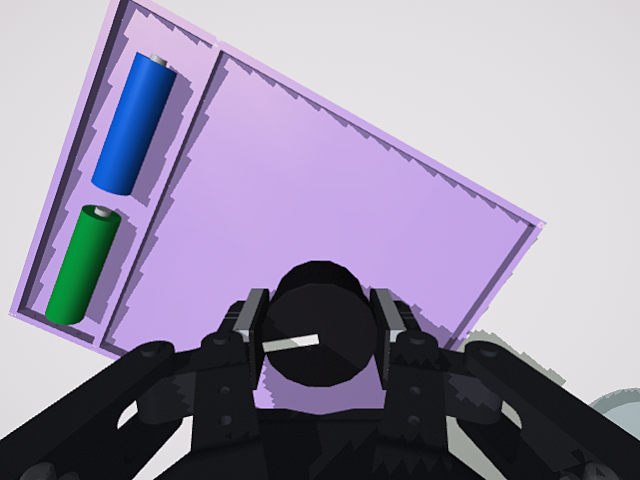

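```bash
cat > kn.py <<'E'
from h import *
def inhand(c,zoff,fn=None):
    """pointer line ends in tool frame; zoff: top plane height above TCP"""
    o=c['obs'];z=o['ee_pos'][2]+zoff
    f=c['frame'].astype(int);sub=f[300:380,255:385]
    w=(sub.min(2)>120)&((sub.max(2)-sub.min(2))<30)
    n,l,st,ce=cv2.connectedComponentsWithStats(w.astype(np.uint8));
    best=None
    for i in range(1,n):
        if st[i,4]>40 and 5<ce[i][0]<75: 
            print('cc',st[i],ce[i]+[255,300])
            if best is None or st[i,4]>st[best,4]: best=i
    ys,xs=np.nonzero(l==best);P=pts(c,np.c_[xs+255,ys+300],z=z)
    p,r=tool(o);Q=r.inv().apply(P-p)[:,:2]
    m=Q.mean(0);q=Q-m;v=np.linalg.svd(q)[2][0];W=P[:,:2]-P[:,:2].mean(0)
    s=q@v;a,b=m+v*s.min(),m+v*s.max()
    if np.linalg.norm(a)>np.linalg.norm(b): a,b=b,a
    d=b-a; hw=r.apply([d[0],d[1],0]);
    print('inner',a,'outer',b,'len',np.linalg.norm(d),'heading tool',np.arctan2(d[1],d[0]),'world',np.arctan2(hw[1],hw[0]),'tool yaw',yawof(r))
E
python3 - <<'E'
from kn import *
c=pickle.load(open('pics/k3.pkl','rb'));inhand(c,.033-.0085)
E
```

```text
cc [  8  34  56  18 509] [291.23575639 342.51669941]
inner [-0.00097584 -0.00022336] outer [-0.00455457 -0.01997454] len 0.020072782919655037 heading tool -1.750042231940924 world 2.364738486030443 tool yaw 0.6146964923890937
```

{"op": "step_arm", "data": {
  "targets": "-1 0 0 -0.04 0 0 0; -1 0 0 -0.12 0 0 0; -1 0 0 -0.22 0 0 0; -1 0 0 -0.34 0 0 0; -1 0 0 -0.46 0 0 0; -1 0 0 -0.56 0 0 0; -1 0 0 -0.56 0 0 0; -1 0 0 -0.56 0 0 0; -1 0 0 -0.56 0 0 0"
}}

```text
time: 6.33
ee_pos: [0.5962, -0.2667, 0.1471]
tool_rot: [-2.993, -0.95, 0.001]
ft_force: [-0.2, -0.9, -0.9]
opening: 0.0416
```

```bash
python3 - <<'E'
from kn import *
c=snap('wrist','k4');o=c['obs'];print(o['ee_pos'],o['opening'],o['ft_force'],yawof(tool(o)[1]),o['dq'].round(3));inhand(c,.0245)
E
```

```text
[ 0.5962402  -0.26671061  0.14706438] 0.041626273031147944 [-0.17093079 -0.92373662 -0.88774675] 0.6146285283904908 [-0.002  0.025  0.02  -0.     0.001  0.   ]
cc [  8  34  56  17 485] [291.60618557 342.31546392]
cc [  4  55  29  25 333] [269.77177177 371.48348348]
inner [-0.00098147 -0.00015359] outer [-0.00441531 -0.01983352] len 0.019977260064112923 heading tool -1.7435416806199018 world 2.358169623047888 tool yaw 0.6146285283904908
```

View pics/k4.png

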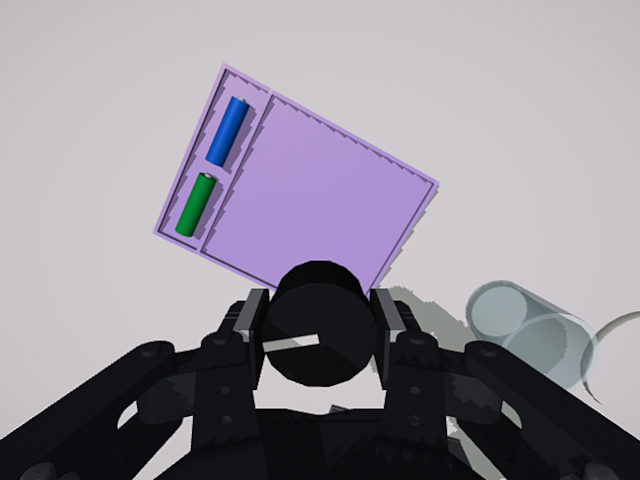

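```bash
python3 - <<'E'
from h import *
plan([.5366,.2043,.15],2.434)
E
```

```text
shift [ 0.8922 -1.675  -0.0121] turn [-1.9000e-03 -1.0000e-03 -1.1583e+00] rows lin 11.377914288058284 rot 14.559441582741586
```

{"op": "step_arm", "data": {
  "targets": "-1 0.05 -0.09 -0.01 0 0 -0.07; -1 0.11 -0.21 -0.01 0 0 -0.14; -1 0.17 -0.33 -0.01 0 0 -0.21; -1 0.24 -0.45 -0.01 0 0 -0.28; -1 0.3 -0.57 -0.01 0 0 -0.35; -1 0.37 -0.69 -0.01 0 0 -0.42; -1 0.43 -0.81 -0.01 0 0 -0.49; -1 0.5 -0.94 -0.01 0 0 -0.56"
}}

```text
time: 7.05
ee_pos: [0.5616, -0.0016, 0.1482]
tool_rot: [-2.298, -2.139, 0.004]
ft_force: [0.7, 0.5, -0.5]
opening: 0.0413
```

```bash
python3 - <<'E'
from h import *
plan([.5366,.2043,.15],2.434)
E
```

```text
shift [ 0.8144 -0.1589 -0.0066] turn [-0.0022 -0.0011 -0.5951] rows lin 4.97484805654229 rot 7.480745438335471
```

{"op": "step_arm", "data": {
  "targets": "-1 0.13 -0.02 -0.01 0 0 -0.07; -1 0.26 -0.05 -0.01 0 0 -0.14; -1 0.39 -0.07 -0.01 0 0 -0.21; -1 0.52 -0.1 -0.01 0 0 -0.28; -1 0.65 -0.12 -0.01 0 0 -0.35; -1 0.75 -0.15 -0.01 0 0 -0.42; -1 0.8 -0.16 -0.01 0 0 -0.49; -1 0.8 -0.16 -0.01 0 0 -0.56; -1 0.8 -0.16 -0.01 0 0 -0.59; -1 0.8 -0.16 -0.01 0 0 -0.59; -1 0.8 -0.16 -0.01 0 0 -0.59; -1 0.8 -0.16 -0.01 0 0 -0.59"
}}

```text
time: 8.05
ee_pos: [0.5382, 0.1992, 0.1517]
tool_rot: [-1.11, -2.937, 0.002]
ft_force: [-0.4, 0.4, -0.9]
opening: 0.0414
```

```bash
python3 - <<'E'
from kn import *
plan([.5366,.2043,.15],2.434)
plan([.5366,.2043,.1],2.434)
c=snap('wrist','i1');o=c['obs'];print(o['ee_pos'],o['ft_force'],o['dq'].round(3),o['qpos'][5]);inhand(c,.0245)
E
```

```text
shift [0.0186 0.0111 0.0068] turn [-0.0011 -0.0008 -0.0095] rows lin 0.13587028942809692 rot 0.12046606616420878
shift [0.0183 0.0114 0.2068] turn [-0.0011 -0.0008 -0.0095] rows lin 1.2464672564595554 rot 0.12046606616420878
[0.53824789 0.19915122 0.15169579] [-0.38509198  0.37405791 -0.87937117] [-0.002 -0.006 -0.005 -0.001  0.001 -0.007] -0.6312644713840607
cc [  8  35  56  16 456] [290.43201754 342.47587719]
inner [-0.00028492 -0.0013498 ] outer [-0.00365527 -0.02079999] len 0.019740045058202475 heading tool -1.7423739331916008 world -2.121725204457846 tool yaw 2.419084143545225
```

View pics/i1.png

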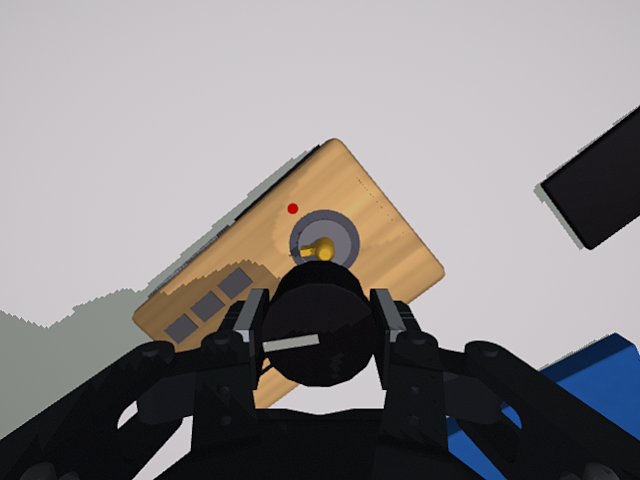

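```bash
python3 - <<'E'
from kn import *
c=snap('wrist','i2');o=c['obs'];print(o['ee_pos'],o['ft_force'])
inhand(c,.0245)
im=c['frame'][:,:,::-1]
cv2.imwrite('pics/i2z.png',cv2.resize(im[195:365,250:400],None,fx=4,fy=4,interpolation=cv2.INTER_CUBIC))
E
```

```text
[0.53850288 0.19911735 0.15202326] [-0.05295272  0.03663803 -0.68097993]
cc [  8  35  56  16 456] [290.43421053 342.47587719]
inner [-0.00028383 -0.00135004] outer [-0.00364984 -0.02079864] len 0.019737725879893267 heading tool -1.7421709351393704 world -2.1217647073615833 tool yaw 2.4192486926566676
```

View pics/i2z.png

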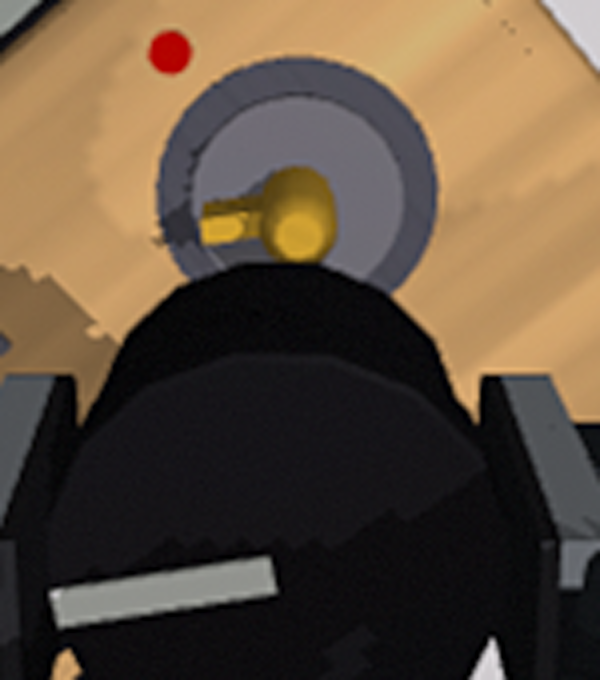

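```bash
python3 - <<'E'
from h import *
c=pickle.load(open('pics/i2.pkl','rb'));o=c['obs'];p,r=tool(o)
Z=lambda X,Y:[250+(X+.5)/4-.5,195+(Y+.5)/4-.5]
t=lambda uv,z:r.inv().apply(pts(c,[uv],z=z)-p)[0]
for n,uv,z in [('pilot',Z(298,237),.087),('collar',Z(298,202),.068),('colL',Z(193,202),.068),('colR',Z(404,202),.068),('colTop',Z(298,96),.068),('ringL',Z(157,200),.065),('ringR',Z(437,200),.065),('ringT',Z(298,57),.065),('key out',Z(203,233),.078),('key edge o',Z(205,245),.078),('key edge i',Z(262,238),.078),('mark',Z(170,52),.065)]:
    q=t(uv,z);print(n,q.round(4),(p+r.apply(q)).round(4))
E
```

```text
pilot [0.0031 0.0022 0.065 ] [0.5376 0.2028 0.087 ]
collar [0.0029 0.0025 0.084 ] [0.5378 0.2029 0.068 ]
colL [ 0.0029 -0.0143  0.084 ] [0.5267 0.1903 0.068 ]
colR [0.0029 0.0194 0.084 ] [0.549  0.2156 0.068 ]
colTop [0.0202 0.0024 0.084 ] [0.5248 0.2143 0.068 ]
ringL [ 0.0024 -0.0203  0.087 ] [0.5231 0.1854 0.065 ]
ringR [0.0024 0.0251 0.087 ] [0.5531 0.2195 0.065 ]
ringT [0.0259 0.0024 0.087 ] [0.5206 0.218  0.065 ]
key out [ 0.0009 -0.0123  0.074 ] [0.5296 0.1905 0.078 ]
key edge o [-0.0011 -0.012   0.074 ] [0.5313 0.1894 0.078 ]
key edge i [ 0.0001 -0.0032  0.074 ] [0.5362 0.1967 0.078 ]
mark [ 0.0267 -0.0178  0.0871] [0.5066 0.2034 0.065 ]
```

{"op": "step_arm", "data": {
  "targets": "-1 0.014 0.013 0.05 0 0 0; -1 0.014 0.013 0.1 0 0 0; -1 0.014 0.013 0.15 0 0 0; -1 0.014 0.013 0.19 0 0 0; -1 0.014 0.013 0.21 0 0 0; -1 0.014 0.013 0.22 0 0 0; -1 0.014 0.013 0.22 0 0 0; -1 0.014 0.013 0.22 0 0 0; -1 0.014 0.013 0.22 0 0 0"
}}

```text
time: 8.9
ee_pos: [0.539, 0.2044, 0.0986]
tool_rot: [1.107, 2.939, 0.001]
ft_force: [-0.0, 0.5, -0.4]
opening: 0.0414
```

```bash
python3 - <<'E'
from kn import *
c=snap('wrist','i3');o=c['obs'];print(o['ee_pos'],o['ft_force'],o['dq'].round(3));inhand(c,.0245)
d=snap('scene','s3');print(d['obs']['ee_pos'],d['obs']['ft_force'])
im=d['frame'][:,:,::-1];cv2.imwrite('pics/s3z.png',cv2.resize(im[215:325,350:460],None,fx=5,fy=5,interpolation=cv2.INTER_CUBIC))
E
```

```text
[0.53900708 0.2043629  0.09855311] [-0.01655258  0.5113693  -0.35099336] [ 0.002 -0.003 -0.    -0.001 -0.001  0.002]
cc [  8  35  56  16 454] [290.48678414 342.45594714]
inner [-0.00024776 -0.00135972] outer [-0.00366237 -0.02087232] len 0.019809122869409293 heading tool -1.7440370994223149 world -2.118134300086773 tool yaw 2.4210130504998673
[0.53903279 0.20436327 0.09865685] [-0.37748345 -0.24175268 -0.27101282]
```

View pics/i3.png

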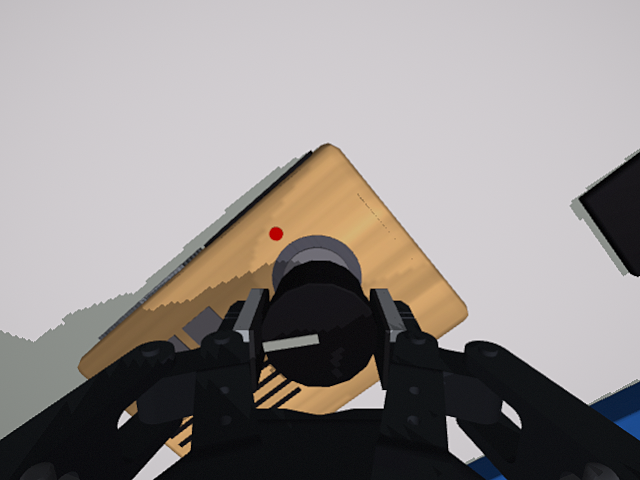

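View pics/s3z.png

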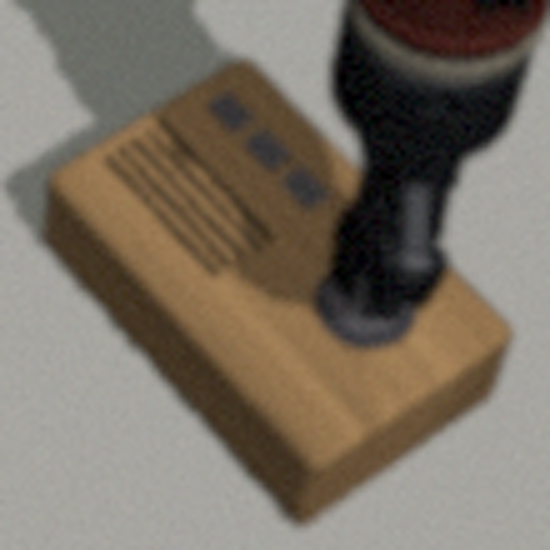

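{"op": "step_arm", "data": {
  "targets": "-1 0.002 -0.002 0.012 0 0 0; -1 0.002 -0.002 0.024 0 0 0; -1 0.002 -0.002 0.032 0 0 0; -1 0.002 -0.002 0.04 0 0 0; -1 0.002 -0.002 0.048 0 0 0; -1 0.002 -0.002 0.048 0 0 0"
}}

```text
time: 9.5
ee_pos: [0.5373, 0.2041, 0.0852]
tool_rot: [-1.107, -2.939, 0.001]
ft_force: [0.0, -0.4, -0.5]
opening: 0.0415
```

```bash
python3 - <<'E'
from kn import *
c=snap('wrist','i4');o=c['obs'];print(o['ee_pos'],o['ft_force'],o['ft_torque'],o['dq'].round(3));inhand(c,.0245)
E
```

```text
[0.5373345  0.20409023 0.08520026] [ 0.03593217 -0.43144228 -0.46344697] [-0.00987109 -0.03120733  0.01860584] [ 0.001 -0.004 -0.006  0.001  0.006  0.   ]
cc [  8  35  56  16 456] [290.42105263 342.44078947]
inner [-0.00025777 -0.00135565] outer [-0.00363944 -0.02079775] len 0.019734009544596903 heading tool -1.7430088487745181 world -2.1191304983184436 tool yaw 2.4210455549545764
```

{"op": "step_arm", "data": {
  "targets": "-1 0 0 0.004 0 0 0; -1 0 0 0.008 0 0 0; -1 0 0 0.01 0 0 0; -1 0 0 0.01 0 0 0; -1 0 0 0.01 0 0 0"
}}

```text
time: 9.97
ee_pos: [0.5377, 0.2042, 0.0833]
tool_rot: [-1.107, -2.94, -0.0]
ft_force: [0.6, -0.6, -1.3]
opening: 0.0412
```

```bash
python3 - <<'E'
from kn import *
o=arm.get_obs();print(o['ee_pos'],o['ft_force'],o['ft_torque'],o['dq'].round(3))
E
```

```text
[0.53769419 0.20420741 0.08333756] [ 0.62109584 -0.5613791  -1.26759914] [-0.05446428  0.01014785 -0.01923654] [ 0.002 -0.002  0.001  0.002  0.002 -0.001]
```

{"op": "step_arm", "data": {
  "targets": "-1 0 0 0.004 0 0 0; -1 0 0 0.008 0 0 0; -1 0 0 0.008 0 0 0; -1 0 0 0.008 0 0 0"
}}

```text
time: 10.3
ee_pos: [0.5376, 0.2042, 0.0812]
tool_rot: [-1.107, -2.94, 0.0]
ft_force: [-0.4, 0.3, -0.5]
opening: 0.0418
```

```bash
python3 - <<'E'
from kn import *
c=snap('wrist','i5');o=c['obs'];print(o['ee_pos'],o['ft_force'],o['ft_torque'],o['dq'].round(3));inhand(c,.0245)
E
```

```text
[0.53762483 0.20416305 0.08122468] [-0.38860209  0.27955626 -0.52652814] [-0.02944519  0.02985457  0.02446145] [ 0.001 -0.003  0.    -0.001  0.    -0.001]
cc [  8  35  56  16 457] [290.31947484 342.45295405]
inner [-0.00026806 -0.00135245] outer [-0.00363363 -0.02088449] len 0.019819877497001592 heading tool -1.741431204774311 world -2.1207061039501602 tool yaw 2.4210479822158626
```

Underside should be about 2 mm below the key top with no force yet. Continue gently.

{"op": "step_arm", "data": {
  "targets": "-1 0 0 0.003 0 0 0; -1 0 0 0.006 0 0 0; -1 0 0 0.006 0 0 0; -1 0 0 0.006 0 0 0"
}}

```text
time: 10.68
ee_pos: [0.5376, 0.2042, 0.0797]
tool_rot: [-1.107, -2.94, 0.0]
ft_force: [-0.3, -0.1, -0.6]
opening: 0.0416
```

{"op": "step_arm", "data": {
  "targets": "-1 0 0 0.003 0 0 0; -1 0 0 0.006 0 0 0; -1 0 0 0.009 0 0 0; -1 0 0 0.012 0 0 0; -1 0 0 0.012 0 0 0; -1 0 0 0.012 0 0 0"
}}

```text
time: 11.18
ee_pos: [0.5376, 0.2042, 0.0767]
tool_rot: [-1.107, -2.94, 0.0]
ft_force: [-0.7, 0.1, -0.8]
opening: 0.0415
```

{"op": "step_arm", "data": {
  "targets": "-1 0 0 0.003 0 0 0; -1 0 0 0.006 0 0 0; -1 0 0 0.008 0 0 0; -1 0 0 0.008 0 0 0; -1 0 0 0.008 0 0 0"
}}

```text
time: 11.6
ee_pos: [0.5377, 0.2042, 0.0748]
tool_rot: [-1.107, -2.94, 0.0]
ft_force: [-0.6, 0.6, -0.8]
opening: 0.041
```

```bash
python3 - <<'E'
from kn import *
c=snap('wrist','i6');o=c['obs'];print(o['ee_pos'],o['ft_force'],o['ft_torque'],o['dq'].round(3));inhand(c,.0245)
E
```

```text
[0.53766442 0.20419393 0.07480166] [-0.64278469  0.61926052 -0.75492412] [ 0.05080404 -0.0122492  -0.00599727] [-0.    -0.001 -0.001 -0.     0.     0.001]
cc [  8  35  56  16 453] [290.54746137 342.45033113]
inner [-0.00024548 -0.0013606 ] outer [-0.00366646 -0.02078762] len 0.01972591797174443 heading tool -1.7451030632213822 world -2.1170322391479166 tool yaw 2.421049999904101
```

View pics/i6.png

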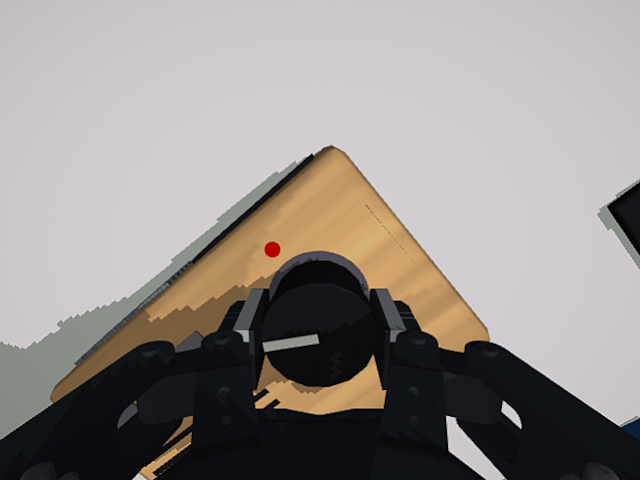

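{"op": "step_arm", "data": {
  "targets": "-1 0 0 0.002 0 0 0; -1 0 0 0.004 0 0 0; -1 0 0 0.006 0 0 0; -1 0 0 0.006 0 0 0; -1 0 0 0.006 0 0 0"
}}

```text
time: 12.07
ee_pos: [0.5378, 0.2042, 0.0735]
tool_rot: [1.107, 2.94, 0.0]
ft_force: [-0.4, -0.8, -0.1]
opening: 0.0414
```

{"op": "step_arm", "data": {
  "targets": "-1 0 0 0.002 0 0 0; -1 0 0 0.004 0 0 0; -1 0 0 0.004 0 0 0; -1 0 0 0.004 0 0 0"
}}

```text
time: 12.4
ee_pos: [0.5378, 0.2042, 0.0726]
tool_rot: [1.107, 2.94, 0.0]
ft_force: [-1.0, -0.2, 2.4]
opening: 0.0414
```

{"op": "step_arm", "data": {
  "targets": "-1 0 0 -0.002 0 0 0.02; -1 0 0 -0.002 0 0 0.04; -1 0 0 -0.002 0 0 0.06; -1 0 0 -0.002 0 0 0.08; -1 0 0 -0.002 0 0 0.1; -1 -0.001 0 -0.002 0 0 0.12; -1 -0.001 0 -0.002 0 0 0.14; -1 -0.001 0 -0.002 0 0 0.16; -1 -0.001 0 -0.002 0 0 0.18; -1 -0.001 0 -0.002 0 0 0.2; -1 -0.001 0 -0.002 0 0 0.2"
}}

```text
time: 13.32
ee_pos: [0.5388, 0.2039, 0.0732]
tool_rot: [1.554, 2.728, 0.001]
ft_force: [2.1, -1.4, 1.5]
opening: 0.0414
```

```bash
python3 - <<'E'
from kn import *
c=snap('wrist','t1');o=c['obs'];print(o['ee_pos'],o['ft_force'],o['ft_torque']);inhand(c,.0245)
E
```

```text
[0.53876709 0.20388518 0.07321424] [ 2.14624497 -1.37405832  1.46215096] [-0.23286773 -0.36661821  0.07313929]
cc [  8  34  56  18 537] [290.5009311 342.6461825]
inner [-0.00051804 -0.00115176] outer [-0.00403688 -0.02096237] len 0.020120690869831887 heading tool -1.7465867666470045 world -2.4307818351541575 tool yaw 2.105815038965176
```

{"op": "step_arm", "data": {
  "targets": "-1 0 0 0 0 0 0.02; -1 0 0 0 0 0 0.04; -1 0 0 0 0 0 0.06; -1 0 0 0 0 0 0.08; -1 0 0 0 0 0 0.1; -1 0 0 0 0 0 0.12; -1 -0.001 0 0 0 0 0.14; -1 -0.001 0 0 0 0 0.16; -1 -0.001 0 0 0 0 0.18; -1 -0.001 0 0 0 0 0.2; -1 -0.001 0 0 0 0 0.22; -1 -0.001 0 0 0 0 0.22"
}}

```text
time: 14.37
ee_pos: [0.5388, 0.2037, 0.0732]
tool_rot: [1.999, 2.421, 0.002]
ft_force: [2.3, -1.3, 1.3]
opening: 0.0413
```

```bash
python3 - <<'E'
from kn import *
c=snap('wrist','t2');o=c['obs'];print(o['ee_pos'],o['ft_force'],o['ft_torque']);inhand(c,.0245)
E
```

```text
[0.53881578 0.20366504 0.07319762] [ 2.34047823 -1.30226893  1.31137999] [-0.21230566 -0.46417544  0.02614787]
cc [  8  34  56  18 536] [290.44216418 342.68283582]
inner [-0.00076396 -0.00099839] outer [-0.00428287 -0.02081057] len 0.02012225481077276 heading tool -1.7465767503270258 world -2.775392018822682 tool yaw 1.7612156111230046
```

Remaining about 0.37 rad (0.237).

{"op": "step_arm", "data": {
  "targets": "-1 0 0 0 0 0 0.02; -1 0 0 0 0 0 0.04; -1 0 0 0 0 0 0.06; -1 0 0 0 0 0 0.08; -1 0 0 0 0 0 0.1; -1 0 0 0 0 0 0.12; -1 0 0 0 0 0 0.14; -1 0 0 0 0 0 0.16; -1 0 0 0 0 0 0.18; -1 0 0 0 0 0 0.2; -1 0 0 0 0 0 0.22; -1 0 0 0 0 0 0.237"
}}

```text
time: 15.42
ee_pos: [0.5388, 0.2034, 0.0732]
tool_rot: [2.413, 2.01, 0.001]
ft_force: [3.9, -2.8, 0.9]
opening: 0.0409
```

{"op": "step_arm", "data": {
  "targets": "-1 0 0 0 0 0 0; -1 0 0 0 0 0 0"
}}

```text
time: 15.58
ee_pos: [0.5388, 0.2035, 0.0732]
tool_rot: [2.411, 2.012, 0.002]
ft_force: [4.3, -3.2, 1.0]
opening: 0.0415
```

```bash
python3 - <<'E'
from kn import *
c=snap('wrist','t3');o=c['obs'];print(o['ee_pos'],o['ft_force'],o['ft_torque']);inhand(c,.0245)
E
```

```text
[0.53877454 0.20349635 0.07317781] [ 4.27750453 -3.2295303   0.99107535] [-0.53138043 -0.78174243  0.06376724]
cc [  8  34  56  18 538] [290.52416357 342.68773234]
inner [-0.00097027 -0.00075479] outer [-0.00445938 -0.02057624] len 0.020126191653312454 heading tool -1.7450385468234124 world 3.1357845052678948 tool yaw 1.3907456574428703
```

View pics/t3.png

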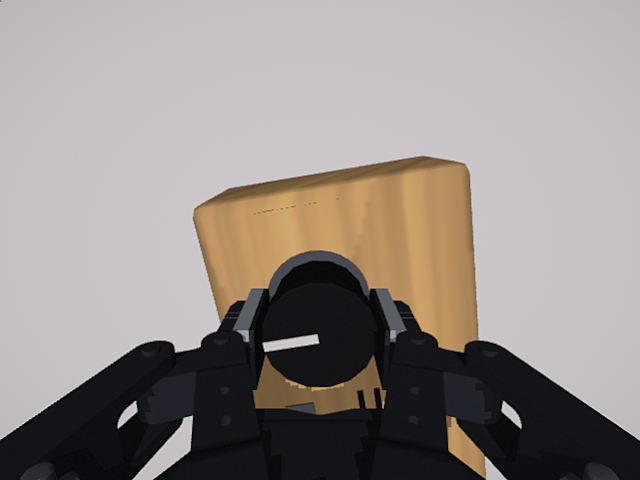

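{"op": "step_arm", "data": {
  "targets": "-0.2 0 0 0 0 0 0; 0.2 0 0 0 0 0 0; 0.6 0 0 0 0 0 0; 0.6 0 0 0 0 0 0; 0.6 0 0 0 0 0 0; 0.6 0 0 0 0 0 0",
  "grip_force": 20
}}

```text
time: 16.13
ee_pos: [0.5374, 0.204, 0.0725]
tool_rot: [-2.413, -2.011, 0.001]
ft_force: [-0.6, 0.0, -0.6]
opening: 0.0683
```

{"op": "step_arm", "data": {
  "targets": "0.6 0 0 -0.05 0 0 0; 0.6 0 0 -0.15 0 0 0; 0.6 0 0 -0.3 0 0 0; 0.6 -0.05 0 -0.45 0 0 0; 0.6 -0.1 0 -0.55 0 0 0; 0.6 -0.12 0 -0.6 0 0 0; 0.6 -0.12 0 -0.6 0 0 0; 0.6 -0.12 0 -0.6 0 0 0; 0.6 -0.12 0 -0.6 0 0 0; 0.6 -0.12 0 -0.6 0 0 0"
}}

```text
time: 16.97
ee_pos: [0.5312, 0.1745, 0.2201]
tool_rot: [-2.412, -2.01, 0.006]
ft_force: [0.0, 0.4, -0.5]
opening: 0.0682
```

```bash
python3 - <<'E'
from kn import *
c=snap('wrist','f1');o=c['obs'];print(o['ee_pos'],o['ft_force'],o['opening'],o['dq'].round(3),yawof(tool(o)[1]))
im=c['frame'][:,:,::-1];cv2.imwrite('pics/f1z.png',cv2.resize(im[100:340,200:440],None,fx=2.5,fy=2.5,interpolation=cv2.INTER_CUBIC))
E
```

```text
[0.53119874 0.17448813 0.22013782] [ 0.04772096  0.37251117 -0.45228493] 0.06823943939688525 [ 0.002  0.004 -0.004  0.    -0.    -0.001] 1.3893599550190214
```

View pics/f1.png

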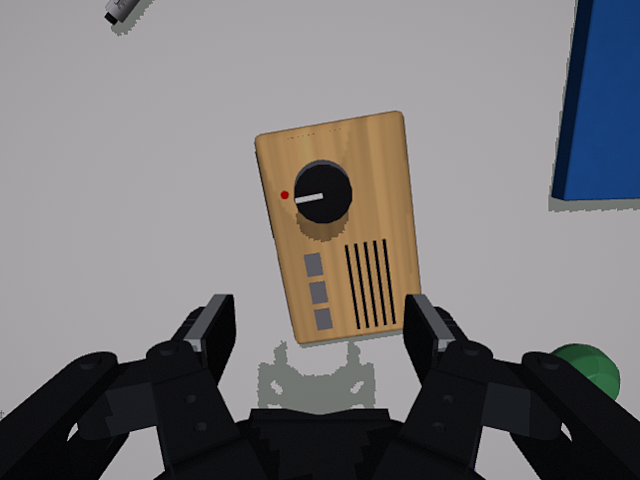

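```bash
python3 - <<'E'
from kn import *
c=pickle.load(open('pics/f1.pkl','rb'));f=c['frame'].astype(int)
sub=f[155:230,285:360];w=(sub.min(2)>120)&(sub.max(2)-sub.min(2)<30)
n,l,st,ce=cv2.connectedComponentsWithStats(w.astype(np.uint8));i=1+np.argmax(st[1:,4]);ys,xs=np.nonzero(l==i)
P=pts(c,np.c_[xs+285,ys+155],z=.098);q=P[:,:2]-P[:,:2].mean(0);v=np.linalg.svd(q)[2][0];v*=-np.sign(v[0]);s=q@v
print('heading',np.arctan2(v[1],v[0]),'inner',P[:,:2].mean(0)+v*s.min(),'outer',P[:,:2].mean(0)+v*s.max())
red=(f[:,:,0]>120)&(f[:,:,1]<50)&(f[:,:,2]<60);red[:,:260]=0;red[:,320:]=0;red[:160]=0;red[230:]=0;ys,xs=np.nonzero(red)
print('mark',pts(c,[[xs.mean(),ys.mean()]],z=.065))
yy,xx=np.mgrid[175:212,305:342];P=pts(c,np.c_[xx.ravel(),yy.ravel()],c['depth'][yy,xx].ravel());print('top z',np.percentile(P[:,2],[10,50,90]))
yy,xx=np.mgrid[100:345,245:425];P=pts(c,np.c_[xx.ravel(),yy.ravel()],c['depth'][yy,xx].ravel());T=P[(P[:,2]>.055)];Tr=P[abs(P[:,2]-.065)<.004]
print('radio top z',np.median(Tr[:,2]),cv2.minAreaRect(T[:,:2].astype(np.float32)*1000))
E
```

```text
heading -3.1289837067247976 inner [0.53752177 0.20231294] outer [0.51766513 0.20206255]
mark [[0.50669086 0.2033489  0.065     ]]
top z [0.09644888 0.09731882 0.0982412 ]
radio top z 0.06424323747134109 ((549.3276977539062, 158.48922729492188), (188.89450073242188, 120.25189208984375), 89.05738830566406)
```

```bash
python3 - <<'E'
from h import *
print(arm.sign_off(),arm.get_obs()['time'])
E
```

```text
the job is handed in; nothing more can be done
the job is handed in; nothing more can be done
```

The knob is on the radio's shaft, fully home, with its pointer at the red mark. I let go and handed the job in at about 17 s of the 62 s allowed; no verdict was reported.

- **Fitting:** I measured the key's direction with the wrist camera, about 1.03 rad anticlockwise of the mark, and lined the keyway up with it while the knob was still in the air. It slid over the key with no measurable force, so no turning search was needed. It reached the collar at about 2.4 N.
- **Turning:** Only once it was home did I turn the shaft slowly, about 1.03 rad clockwise. The side force on the tool rose to about 5 N during the turn and was back to noise level after I let go.
- **Last checks:**
  - The knob's top is 33.1 mm above the radio's top, where 33 mm means fully home.
  - The pointer is about 0.03 rad from the radio's front direction; the limit is 0.15 rad.
  - The gripper is clear, about 15 cm above.
- **Disagreements:** The camera estimates of the shaft and knob positions differed by about 1 mm from view to view, which is within the 2 mm calibration. The gripper read 41 mm on the 43 mm rim.
- **Not checked:** I did not re-measure the bystanders at the end. The arm's path stayed clear of them, and no contact showed in the force readings.

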